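# Free the stop arm with a mallet, draw it out to the marker and hold it

### The job

Pick up the soft-face mallet and drive the lock pin on top of the gauge's sleeve down flush with its boss, striking it only with the mallet, then stand or lay the mallet back on the bench. Take the freed arm by its knob, draw it out against its spring until its pointer stands in the notch of the marker clip on the scale, and finish while still holding the knob there. Do not shift the marker clip, and leave the heat sink, tape roll and solder spool where they are.

Things in the scene. Friction and masses are not known exactly. Their poses are not given: they have to be found in the camera images.
- stop_gauge: Stop gauge, fixed: grey base 350 x 122 x 10 mm, grey sleeve 48 mm wide (x -165 to 0 mm, top 80 mm high), scale rail at y -26 to -56 mm (x 33 to 173 mm, top 56 mm high). Origin on the bench under the arm's axis, middle of the base's length; +x is the way the arm draws out (level, roughly to the robot's right), +y level, away from the scale
- pin_top (a point): Centre of the top of the lock pin, a steel pin 14 mm in diameter that stands 12 mm out of a round boss (32 mm diameter, top face 100 mm above the bench) on the sleeve, at the gauge's x -60 mm; so 112 mm above the bench until driven; moves with the pin
- lock_pin (a joint): How far the lock pin has been driven down, 0 to 0.012 m; 0.012 is flush with the boss and is its stop. It needs about 9 N at first and 12 N at the end, and stays where it is left (held by friction). The arm is positively locked until the pin is about 8 mm down
- mallet: Mallet, about 0.25 kg: cylindrical head 36 mm diameter, 60 mm tall, white plastic faces, standing on one face on the bench; black rectangular handle 18 mm wide, 22 mm high, level at mid-height, reaching to 105 mm from the head's axis. Origin at the centre of the lower face; +x along the handle, away from the head, +z up the head's axis
- mallet_grip (a point): Point on the handle's axis, 38 mm from the head's axis and 30 mm above the lower face, where to grip across the handle; the mallet balances near the head
- mallet_head (a point): Centre of the mallet's head, 30 mm above the lower face
- stop_arm (a joint): How far the arm has been drawn out, 0 (as found, fully in) to 0.11 m. A spring pulls it back in with 6 N at 0 and 8 N at 0.1 m; once let go it runs back in
- knob_mid (a point): Middle of the arm's upright black cylindrical knob, 24 mm diameter, 70 to 106 mm above the bench (this point 88 mm up, on its axis), near the end of the arm's 24 mm square bar (top 65 mm high); with the arm fully in it is 65 mm in front of the sleeve's mouth. Grip from above in any direction
- pointer_tip (a point): Tip of the thin pointer that reaches from the arm, level with the knob's axis, 38 mm to the gauge's -y side over the scale; 60 mm above the bench; moves with the arm
- marker (a joint): Position of the black plastic marker clip along the scale, in m: the pointer is in the middle of its notch when the arm's joint value equals this one. The clip can be pushed along with about 5 N, which must not happen
- marker_notch (a point): Middle of the mouth of the notch in the marker clip, where the pointer's tip must come; axes as the gauge's. The clip is 32 mm long with its top 66 mm high and sits on the outer part of the scale rail; its notch is 13 mm wide and faces the arm
- heat_sink: Finned heat sink, 42 x 55 x 26 mm, lying loose near the mallet, to be left alone; origin under its middle
- tape_roll: Roll of green tape, 86 mm diameter, 18 mm high, lying loose left of the gauge, to be left alone; origin under its middle
- solder_spool: Spool of solder wire, 63 x 107 x 45 mm, loose left of the gauge, to be left alone; origin under its middle

How it is judged:
By the outcome, as a careful person would: the job done as asked, in the order asked, and still so for the second after the job is handed in, while the arm keeps its last pose, push and grip.
It also fails if it takes over 59 s, if anything falls off the work surface, if the arm or the gripper's body presses on something with over 40 N, if the wrist force passes 120 N, or if a joint passes its speed limit or range.

### The arm

A 6-joint arm with a two-finger parallel gripper is mounted at the origin on a cart in front of the work surface, level with it; the furniture and walls round the work are solid. World frame = base frame: x ahead of the robot, y to its left, z up, the work surface at z = 0. Lengths are in m, angles in rad, forces in N, time in s.
With the tool pointing down it reaches from about 0.35 to 0.975 m from the base axis. Payload 17.4 kg.
Tool frame: the origin (TCP) lies at the centre of the arm's flange, where the gripper is bolted on; the fingertips stand 173 mm ahead of it and the grasp point (between the pads) lies 155 mm ahead of it; z points along the fingers, y is the line along which they close (so a half turn about z gives the same grasp; the last joint's range is limited). The gripper opens to 85 mm and grips with 20 to 120 N. Pads are 22 mm wide; open, the fingers measure 114 mm over their backs; the gripper's body (76 mm by 85 mm) begins 54 mm behind the grasp point. The pads swing forward as they close: fully open they stand 13 mm farther back than shut.
Start: joints at [1.224, 0.116, 1.442, -0, 1.584, -0.038], TCP at [0.205, 0.643, 0.405] pointing down, gripper open.
Joint ranges: [-2.83, 2.83], [-0.83, 2.19], [0.07, 2.5], [-1.14, 4.28], [0.01, 3], [-2.97, 2.97]. Speed limits (rad/s): [1.89, 1.89, 2.22, 3.14, 3.14, 3.14].

### API

Orientations are given as a unit quaternion [w, x, y, z].
In Python, from station import env gives the robot as it stands.
- The arm moves only by the tool drive_tool, never from a script. Its argument "steps" is a list that holds one entry, the list of rows, each a list of 7 numbers: the shift along the tool's x, y, z as a fraction of full scale, then the turn, a rotation vector about the tool's x, y, z as a fraction of full scale, then the closure in counts, from 0 (fully open) to 255 (shut). In form: [[[x, y, z, ax, ay, az, fingers], ...]]. A call has 1 to 5 rows; each row shifts and turns the commanded pose from where the row before left it, along the tool's axes as they then stand; what a row does not reach is not made up. Full scale, the value 1, is 20 mm for a shift and 0.08 rad for a turn. A row lasts 1/8 s, in which the tool goes at most 62.5 mm and 10.7 degrees, less where a joint would pass 70% of its speed; a pose out of reach is approached as far as the arm can. A call with a number of a shift or a turn outside -1 to 1 is refused whole. A call with a gripper value outside its range is refused whole. The fingers move at their own pace and stop on an object; "squeeze" is the grip in N (left out, the last holds). Time passes only in rows, so rows that do not move let the fingers close. It gives the time, the measured TCP pose, the force, the opening and the grip force at its end, in the units of the state.
- env.read_state(): the state, without advancing time (a new reading comes with each control period).
- env.camera(name): name is "side" or "top" or "wrist"; returns the picture (480x640x3 uint8, red, green, blue); there is no depth.
- env.camera_model(name): a dict with "fx", "fy", "cx", "cy" (pixels), "cam_to_world" (4x4, takes a point from camera to world coordinates). Camera axes: x right, y up, looking along -z (the intrinsics and any distortion apply to the point x, -y, -z); pixel columns grow to the right and rows downward; lengths in m; the calibration is good to about 2 mm. A picture is of the moment at which its call begins: read the wrist's pose just before it. camera_model takes no time and is no camera call; for the wrist camera it gives the pose at the moment of the call.
- env.hand_in(): hands the job in; it is judged then, once.
The state is a dict: "clock": time; "qpos": joint angles; "joint_vel": joint speeds; "effort": joint torques, N m; "position": TCP position; "tcp_rot": TCP orientation; "force": force on the tool from outside, world axes, zero at the start; "ft_torque": the same for the moment, N m; "opening": finger opening in m; "grip_force": force on a finger pad.
Only numpy, scipy, OpenCV 4.12 (cv2) and the standard library are available. Lean on these libraries where they do the work, as an engineer would, in place of code of your own. Each camera call takes 0.05 s, during which the arm holds its last target. There are 200 camera calls.

## Working session

There is one attempt and no reset: what is moved stays moved. The work goes in short steps, Python scripts to look and compute and a tool call to move; the robot and the scene stay as the last step left them, time stands still between calls to the robot, and variables do not carry over. Pictures are saved under pics/ and viewed, at most 12 in all, crops included, and the job is handed in when it is done.

Besides the shell and the picture viewer there is one more tool, called as name(argument=value, ...) on one line, values as JSON. drive_tool: Moves the arm, as the interface text tells. Shift numbers are shares of 20 mm and turn numbers shares of 0.08 rad, none past 1 either way. Its arguments: {"type":"object","properties":{"steps":{"type":"array","items":{"type":"array","items":{"type":"array","items":{"type":"number"}}}},"squeeze":{"type":"number"}},"required":["steps"]}

```bash
mkdir -p pics; ls
python3 - <<'E'
from station import env
import cv2,numpy as np
np.set_printoptions(precision=4,suppress=True)
for n in("side","top"):
    cv2.imwrite(f"pics/{n}0.png",env.camera(n)[:,:,::-1]); m=env.camera_model(n); print(n,{k:v for k,v in m.items()})
print(env.read_state())
E
```

```text
pics
side {'fx': 521.4234432299702, 'fy': 521.4234432299702, 'cx': 324.6242480923092, 'cy': 235.1659151408239, 'cam_to_world': array([[ 0.9749,  0.0835, -0.2066,  0.2614],
       [-0.2225,  0.415 , -0.8822, -1.0988],
       [ 0.0121,  0.906 ,  0.4231,  0.6454],
       [ 0.    ,  0.    ,  0.    ,  1.    ]])}
top {'fx': 438.3349543927433, 'fy': 438.3349543927433, 'cx': 311.0480624012512, 'cy': 236.58682196342562, 'cam_to_world': array([[ 0.009 ,  0.9994, -0.0345,  0.4686],
       [-0.9999,  0.0093,  0.0081,  0.0445],
       [ 0.0084,  0.0344,  0.9994,  1.08  ],
       [ 0.    ,  0.    ,  0.    ,  1.    ]])}
{'clock': 0.1, 'qpos': array([ 1.2242,  0.1165,  1.4422, -0.    ,  1.584 , -0.0378]), 'joint_vel': array([ 0.0014, -0.0002, -0.0026, -0.0003, -0.0008, -0.0023]), 'effort': array([  0.0015, -73.3661, -63.3789,  -0.    ,   0.0052,   0.    ]), 'position': array([0.2051, 0.6431, 0.404 ]), 'tcp_rot': array([-0.0001,  0.1538,  0.9881, -0.0005]), 'force': array([-0.0454, -0.3547, -0.9376]), 'ft_torque': array([ 0.0315, -0.0387, -0.0093]), 'grip_force': 0.0, 'opening': 0.0854485135278755}
```

View pics/top0.png

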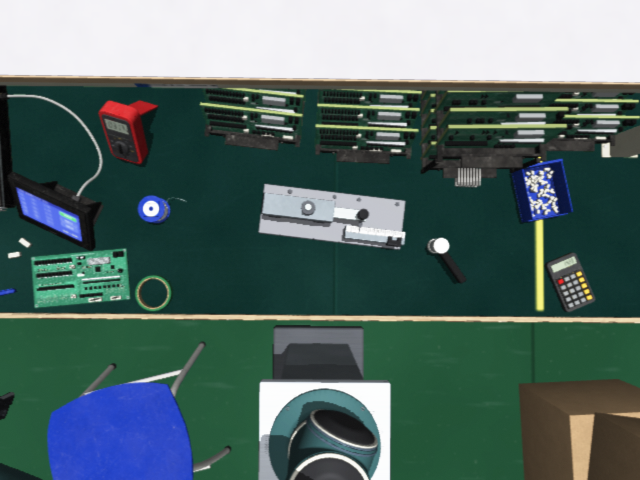

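View pics/side0.png

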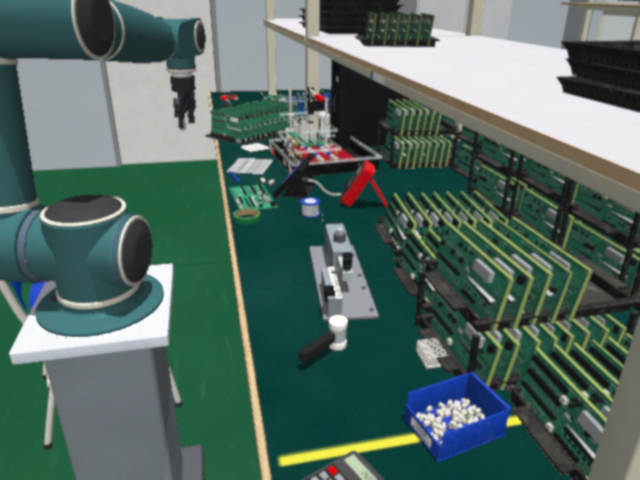

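The top view shows the gauge (corners about (265,184), (407,201), (403,248), (259,233)), the mallet head at (438,246) with its handle reaching to (463,280), and the heat sink at (467,177). The side view agrees. I'll enlarge the top view next to get exact pixels.

```bash
cat > h.py <<'E'
from station import env
import cv2,numpy as np
from scipy.spatial.transform import Rotation as R
np.set_printoptions(precision=4,suppress=True)
def ray(m,u,v,z):
    T=m["cam_to_world"]; d=T[:3,:3]@[(u-m["cx"])/m["fx"],-(v-m["cy"])/m["fy"],-1]; o=T[:3,3]
    return o+d*(z-o[2])/d[2]
def proj(m,p):
    T=m["cam_to_world"]; c=(np.asarray(p)-T[:3,3])@T[:3,:3]
    return np.stack([m["cx"]+m["fx"]*c[...,0]/-c[...,2], m["cy"]+m["fy"]*c[...,1]/c[...,2]],-1)
E
python3 - <<'E'
import cv2
i=cv2.imread("pics/top0.png")[165:295,250:490]
cv2.imwrite("pics/crop.png",cv2.resize(i,(792,429),interpolation=cv2.INTER_CUBIC))
E
```

```text
(no output)
```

View pics/crop.png

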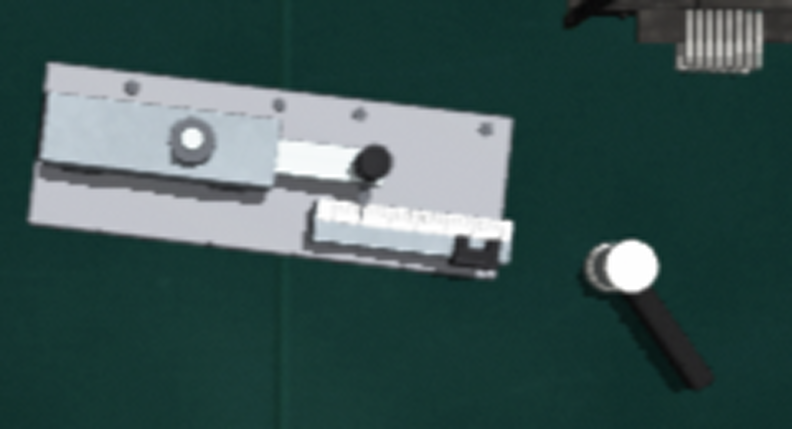

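Run:
```python
from h import *
from scipy.optimize import least_squares
m=env.camera_model("top")
f=lambda x,y:((x+.5)/3.3-.5+250,(y+.5)/3.3-.5+165)
G=np.array([[-.175,.061,.01],[.175,.061,.01],[.175,-.061,.01],[-.175,-.061,.01],[-.06,0,.112],[.065,0,.106]])
P=np.array([f(*p) for p in[(47,63),(512,119),(495,277),(28,222),(191,139),(374,160)]])
def W(q,g): 
    c,s=np.cos(q[2]),np.sin(q[2]); return np.c_[q[0]+c*g[:,0]-s*g[:,1],q[1]+s*g[:,0]+c*g[:,1],g[:,2]]
for G_ in (G,):
    r=least_squares(lambda q:(proj(m,W(q,G_))-P).ravel(),[.5,.03,-1.7]); print(r.x,r.fun.reshape(-1,2))
q=r.x
for n,x,y,z in[("pin",191,139,.112),("knob",374,160,.106),("notch",478,240,.066),("malhead",632,266,.06),("handle_end",697,384,.041),("hs",720,40,.026)]:
    w=ray(m,*f(x,y),z); c,s=np.cos(q[2]),np.sin(q[2]); d=w[:2]-q[:2]
    print(n,w,"gauge",c*d[0]+s*d[1],-s*d[0]+c*d[1])
s=env.camera_model("side")
print(proj(s,W(q,np.r_[G])), proj(s,[ray(m,*f(632,266),.06)]))
```

```text
[ 0.5583 -0.0143 -1.6787] [[-0.2236 -1.5194]
 [ 0.565  -1.7358]
 [ 0.2691 -0.2284]
 [-0.4894 -0.312 ]
 [-0.1678  1.4773]
 [ 0.0638  1.9525]]
pin [0.568 0.045 0.112] gauge -0.06001478268808974 0.0033021944095184795
knob [ 0.5556 -0.0787  0.106 ] gauge 0.06436703702233956 0.0043190439639377645
notch [ 0.5036 -0.1572  0.066 ] gauge 0.14799138380958748 -0.03897227435336457
malhead [ 0.4864 -0.2675  0.06  ] gauge 0.2594690235437653 -0.04415838599181751
handle_end [ 0.4024 -0.32    0.041 ] gauge 0.32072706229330705 -0.12200544469946258
hs [ 0.6537 -0.3429  0.026 ] gauge 0.3164329549941307 0.13023156009243658
[[353.6191 244.0654]
 [380.3124 314.237 ]
 [324.7137 317.3542]
 [309.9437 245.8429]
 [338.5677 228.4041]
 [346.201  253.2958]] [[338.4966 319.7292]]
```

```bash
cat >> h.py <<'E'
def pose():
    s=env.read_state(); w,x,y,z=s["tcp_rot"]; return np.array(s["position"]),R.from_quat([x,y,z,w]),s
def Rdown(yaw_y): # tool down, tool y axis at world angle yaw_y (rad)
    y=np.array([np.cos(yaw_y),np.sin(yaw_y),0]); z=np.array([0,0,-1.]); return R.from_matrix(np.c_[np.cross(y,z),y,z])
def plan(pt,Rt,cap=28.,p=None,r=None,grip=0,dec=2):
    """how far to go, in tool axes and full-scale units, per row"""
    if p is None: p,r,_=pose()
    rows=[]
    for _ in range(80):
        d=np.asarray(pt)-p; rv=(r.inv()*Rt).as_rotvec()
        if np.linalg.norm(d)<4e-4 and np.linalg.norm(rv)<.004: break
        l=r.inv().apply(d)/.02; l*=min(1,1/max(1e-9,abs(l).max()),cap/20/max(1e-9,np.linalg.norm(l)))
        a=rv/.08; a*=min(1,1/max(1e-9,abs(a).max()))
        l=l.round(dec)+0;a=a.round(dec)+0
        rows.append([*l.tolist(),*a.tolist(),grip]); p=p+r.apply(l*.02); r=r*R.from_rotvec(a*.08)
    for i in range(0,len(rows),5): print(str(rows[i:i+5]).replace(" ",""))
    return p,r
E
python3 - <<'E'
from h import *
plan([.43,-.14,.40],Rdown(np.radians(-58)))
E
```

```text
[[-0.67,-1.0,0.01,0.0,0.0,1.0,0],[-0.79,-1.0,0.01,0.0,0.0,1.0,0],[-0.93,-1.0,0.01,0.0,0.0,1.0,0],[-1.0,-0.92,0.01,0.0,0.0,1.0,0],[-1.0,-0.78,0.01,0.0,0.0,1.0,0]]
[[-1.0,-0.66,0.01,0.0,0.0,1.0,0],[-1.0,-0.55,0.01,0.0,0.0,1.0,0],[-1.0,-0.45,0.01,0.0,0.0,1.0,0],[-1.0,-0.36,0.01,0.0,0.0,1.0,0],[-1.0,-0.27,0.01,0.0,0.0,1.0,0]]
[[-1.0,-0.18,0.0,0.0,0.0,1.0,0],[-1.0,-0.1,0.0,0.0,0.0,1.0,0],[-1.0,-0.02,0.01,0.0,0.0,1.0,0],[-1.0,0.06,0.0,0.0,0.0,1.0,0],[-1.0,0.14,0.01,0.0,0.0,1.0,0]]
[[-1.0,0.22,0.01,0.0,0.0,1.0,0],[-1.0,0.31,0.0,0.0,0.0,1.0,0],[-1.0,0.4,0.01,0.0,0.0,1.0,0],[-1.0,0.49,0.01,0.0,0.0,1.0,0],[-1.0,0.6,0.01,0.0,0.0,1.0,0]]
[[-1.0,0.71,0.01,0.0,0.0,1.0,0],[-1.0,0.84,0.01,0.0,0.0,1.0,0],[-1.0,0.98,0.01,0.0,0.0,1.0,0],[-0.87,1.0,0.0,0.0,0.0,1.0,0],[-0.74,1.0,0.0,0.0,0.0,1.0,0]]
[[-0.62,1.0,0.0,0.0,0.0,1.0,0],[-0.51,1.0,0.0,0.0,0.0,1.0,0],[-0.42,1.0,0.01,0.01,0.01,1.0,0],[-0.32,1.0,0.0,0.0,0.0,0.43,0],[-0.29,1.0,0.0,0.0,0.0,0.0,0]]
[[-0.29,1.0,0.0,0.0,0.0,0.0,0],[-0.29,1.0,0.01,0.0,0.0,0.0,0],[-0.28,1.0,0.0,0.0,0.0,0.0,0],[-0.29,1.0,0.01,0.0,0.0,0.0,0],[-0.28,1.0,0.0,0.0,0.0,0.0,0]]
[[-0.29,1.0,0.01,0.0,0.0,0.0,0],[-0.01,0.05,0.0,0.0,0.0,0.0,0]]
```

drive_tool(steps=[[[-0.7,-1,0,0,0,1,0],[-0.8,-1,0,0,0,1,0],[-0.9,-1,0,0,0,1,0],[-1,-0.9,0,0,0,1,0],[-1,-0.8,0,0,0,1,0]]])

```text
clock: 0.72
position: [0.2413, 0.5178, 0.4043]
tcp_rot: [-0.0, 0.348, 0.937, -0.0]
force: [-0.4, 0.3, -0.4]
opening: 0.0853
grip_force: 0.0
```

Conventions confirmed, so I'll continue.

drive_tool(steps=[[[-1,-0.65,0,0,0,1,0],[-1,-0.55,0,0,0,1,0],[-1,-0.45,0,0,0,1,0],[-1,-0.35,0,0,0,1,0],[-1,-0.25,0,0,0,1,0]]])

```text
clock: 1.35
position: [0.2723, 0.412, 0.4044]
tcp_rot: [-0.0, 0.528, 0.85, -0.0]
force: [0.4, -0.3, 0.1]
opening: 0.0858
grip_force: 0.0
```

drive_tool(steps=[[[-1,-0.2,0,0,0,1,0],[-1,-0.1,0,0,0,1,0],[-1,0,0,0,0,1,0],[-1,0.05,0,0,0,1,0],[-1,0.15,0,0,0,1,0]]])

```text
clock: 1.98
position: [0.3003, 0.3153, 0.4044]
tcp_rot: [0.0, 0.686, 0.728, -0.0]
force: [-0.1, 0.5, 0.3]
opening: 0.0856
grip_force: 0.0
```

drive_tool(steps=[[[-1,0.2,0,0,0,1,0],[-1,0.3,0,0,0,1,0],[-1,0.4,0,0,0,1,0],[-1,0.5,0,0,0,1,0],[-1,0.6,0,0,0,1,0]]])

```text
clock: 2.6
position: [0.3299, 0.211, 0.4045]
tcp_rot: [-0.0, 0.817, 0.577, -0.0]
force: [0.9, 0.1, 0.5]
opening: 0.0854
grip_force: 0.0
```

drive_tool(steps=[[[-1,0.7,0,0,0,1,0],[-1,0.85,0,0,0,1,0],[-1,1,0,0,0,1,0],[-0.85,1,0,0,0,1,0],[-0.75,1,0,0,0,1,0]]])

```text
clock: 3.22
position: [0.3661, 0.0857, 0.4045]
tcp_rot: [-0.0, 0.915, 0.403, -0.0]
force: [-0.2, -0.2, -0.1]
opening: 0.0855
grip_force: 0.0
```

drive_tool(steps=[[[-0.6,1,0,0,0,1,0],[-0.5,1,0,0,0,1,0],[-0.4,1,0,0,0,1,0],[-0.3,1,0,0,0,0.4,0],[-0.3,1,0,0,0,0,0]]])

```text
clock: 3.85
position: [0.3971, -0.0186, 0.4045]
tcp_rot: [-0.0, 0.961, 0.276, -0.0]
force: [0.6, -0.8, 0.5]
opening: 0.0854
grip_force: 0.0
```

drive_tool(steps=[[[-0.3,1,0,0,0,0,0],[-0.3,1,0,0,0,0,0],[-0.3,1,0,0,0,0,0],[-0.3,1,0,0,0,0,0],[0,0,0,0,0,0,0]]])

```text
clock: 4.47
position: [0.4194, -0.0991, 0.4043]
tcp_rot: [-0.0, 0.961, 0.276, -0.0]
force: [-0.4, 0.0, -0.4]
opening: 0.0854
grip_force: 0.0
```

Run:
```python
from h import *
import pickle
p,r,s=pose(); m=env.camera_model("wrist"); i=env.camera("wrist")
pickle.dump(m,open("w1.pkl","wb")); cv2.imwrite("pics/w1.png",i[:,:,::-1]); print(p,r.as_matrix()); print(m)
```

```text
[ 0.4194 -0.0991  0.4043] [[ 0.8477  0.5305 -0.0009]
 [ 0.5305 -0.8477  0.0002]
 [-0.0007 -0.0006 -1.    ]]
{'fx': 362.9974947138687, 'fy': 362.9974947138687, 'cx': 320.4007406432619, 'cy': 235.2885350510114, 'cam_to_world': array([[ 0.5312,  0.8035,  0.2687,  0.488 ],
       [-0.8472,  0.5038,  0.1686, -0.0563],
       [ 0.0001, -0.3172,  0.9484,  0.3745],
       [ 0.    ,  0.    ,  0.    ,  1.    ]])}
```

View pics/w1.png

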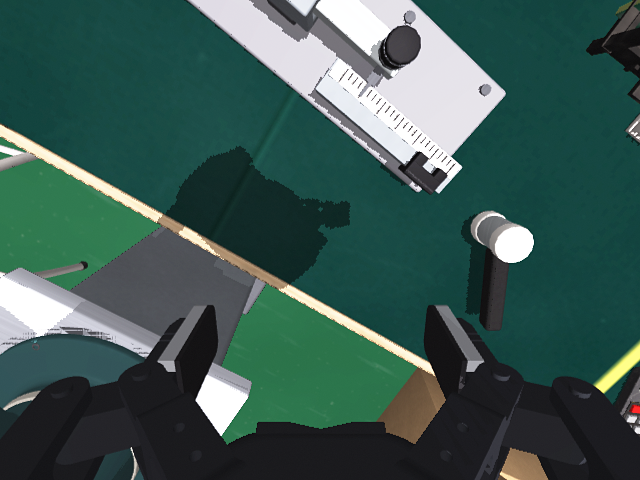

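The wrist view shows the mallet's top face at (514,243), its handle running to about (492,325), the knob top at (403,45) and the clip with its notch around (432,170).

Run:
```python
from h import *
import pickle
m=pickle.load(open("w1.pkl","rb"))
for n,u,v,z in[("head",514.5,243,.06),("hend top",492.5,322,.041),("hend L",482,321,.041),("hend R",502.5,322,.041),("knob",403,44,.106),("corner+x+y",505.5,96,.01),("notch",434,170,.066)]:
    print(n,ray(m,u,v,z))
h=ray(m,514.5,243,.06)[:2];e=ray(m,492,322,.041)[:2];d=e-h;print(np.linalg.norm(d),np.degrees(np.arctan2(d[1],d[0])),h+.038*d/np.linalg.norm(d))
i=cv2.imread("pics/w1.png")
cv2.imwrite("pics/c2.png",np.hstack([cv2.resize(i[20:220,300:480],None,fx=2.2,fy=2.2,interpolation=2),cv2.resize(i[190:340,430:580],(400,440),interpolation=2)]))
```

```text
head [ 0.4874 -0.2675  0.06  ]
hend top [ 0.4082 -0.3202  0.041 ]
hend L [ 0.4032 -0.3101  0.041 ]
hend R [ 0.4138 -0.3292  0.041 ]
knob [ 0.5543 -0.0794  0.106 ]
corner+x+y [ 0.5938 -0.195   0.01  ]
notch [ 0.5009 -0.1616  0.066 ]
0.09517455627192686 -146.65876452574358 [ 0.4557 -0.2884]
```

View pics/c2.png

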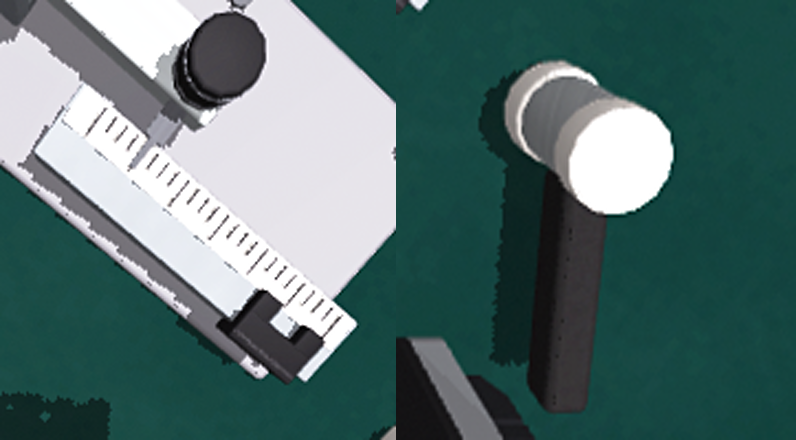

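Run:
```python
from h import *
import pickle
m=pickle.load(open("w1.pkl","rb"))
h=ray(m,514,243,.06)[:2];e=ray(m,494.5,329.5,.041)[:2];n=ray(m,501.2,263.3,.041)[:2]
print(h,n,e)
for a in(h,n):
    d=e-a;print(np.linalg.norm(d),np.degrees(np.arctan2(d[1],d[0])))
d=(e-h)/np.linalg.norm(e-h);g=h+.038*d;print(g)
print(ray(m,433,162,.066),ray(m,429.5,164.5,.066))
a=np.arctan2(d[1],d[0])+np.pi/2
p,r=plan([*g,.26],Rdown(a)); plan([*g,.185],Rdown(a),p=p,r=r)
```

```text
[ 0.4872 -0.2671] [ 0.4641 -0.2835] [ 0.4023 -0.328 ]
0.1044774271876011 -144.31118338763736
0.07618129746392621 -144.22276710822442
[ 0.4563 -0.2893]
[ 0.5058 -0.1567  0.066 ] [ 0.5025 -0.1555  0.066 ]
[[-0.38,1.0,0.8,-0.01,0.0,-0.79,0],[-0.46,1.0,0.82,0.0,0.0,0.0,0],[-0.46,1.0,0.82,0.0,0.0,0.0,0],[-0.46,1.0,0.82,0.0,0.0,0.0,0],[-0.46,1.0,0.82,0.0,0.0,0.0,0]]
[[-0.46,1.0,0.82,0.0,0.0,0.0,0],[-0.46,1.0,0.81,0.0,0.0,0.0,0],[-0.46,1.0,0.82,0.0,0.0,0.0,0],[-0.39,0.85,0.69,0.0,0.0,0.0,0]]
[[0.0,0.0,1.0,0.0,0.0,0.0,0],[0.0,0.0,1.0,0.0,0.0,0.0,0],[0.0,0.0,1.0,0.0,0.0,0.0,0],[0.0,0.0,0.75,0.0,0.0,0.0,0]]
```

drive_tool(steps=[[[-0.4,1,0.8,0,0,-0.8,0],[-0.45,1,0.8,0,0,0,0],[-0.45,1,0.8,0,0,0,0],[-0.45,1,0.8,0,0,0,0],[-0.45,1,0.8,0,0,0,0]]])

```text
clock: 5.15
position: [0.4408, -0.2054, 0.3242]
tcp_rot: [-0.0, 0.952, 0.308, 0.0]
force: [0.1, 0.5, 0.3]
opening: 0.0853
grip_force: 0.0
```

drive_tool(steps=[[[-0.45,1,0.8,0,0,0,0],[-0.45,1,0.8,0,0,0,0],[-0.45,1,0.8,0,0,0,0],[-0.4,0.85,0.7,0,0,0,0],[0,0,0,0,0,0,0]]])

```text
clock: 5.78
position: [0.4574, -0.2882, 0.2616]
tcp_rot: [-0.001, 0.952, 0.307, -0.001]
force: [-0.9, 0.2, 0.2]
opening: 0.0857
grip_force: 0.0
```

Run:
```python
from h import *
import pickle
p,r,s=pose(); print(p)
plan([.4563,-.2893,.184],Rdown(np.radians(-54.3)))
```

```text
[ 0.4574 -0.2882  0.2616]
[[-0.02,0.0,1.0,-0.03,0.01,0.02,0],[-0.02,0.0,1.0,0.0,0.0,0.0,0],[-0.02,0.01,1.0,0.0,0.0,0.0,0],[-0.02,0.0,0.88,0.0,0.0,0.0,0]]
```

drive_tool(steps=[[[-0.05,0,1,0,0,0,0],[0,0,1,0,0,0,0],[0,0,1,0,0,0,0],[0,0,0.9,0,0,0,0],[0,0,0,0,0,0,120]]], squeeze=100)

```text
clock: 6.4
position: [0.4563, -0.2888, 0.1829]
tcp_rot: [-0.001, 0.952, 0.307, -0.001]
force: [-0.5, -0.4, 0.4]
opening: 0.0697
grip_force: 0.0
```

drive_tool(steps=[[[0,0,0,0,0,0,255],[0,0,0,0,0,0,255],[0,0,0,0,0,0,255],[0,0,0,0,0,0,255],[0,0,0,0,0,0,255]]])

```text
clock: 7.02
position: [0.4568, -0.2891, 0.1856]
tcp_rot: [0.0, 0.952, 0.307, 0.0]
force: [-1.4, 1.2, 6.0]
opening: 0.0164
grip_force: 97.3
```

drive_tool(steps=[[[0,0,-0.5,0,0,0,255],[0,0,-1,0,0,0,255],[0,0,-1,0,0,0,255],[0,0,-1,0,0,0,255],[0,0,-1,0,0,0,255]]], squeeze=120)

```text
clock: 7.65
position: [0.4566, -0.289, 0.2765]
tcp_rot: [0.0, 0.952, 0.307, 0.0]
force: [0.5, 0.4, -2.2]
opening: 0.0162
grip_force: 117.0
```

drive_tool(steps=[[[0,0,-1,0,0,0,255],[0,0,-1,0,0,0,255],[0,0,-1,0,0,0,255],[0,0,-0.5,0,0,0,255],[0,0,0,0,0,0,255]]])

```text
clock: 8.28
position: [0.4566, -0.2891, 0.3453]
tcp_rot: [0.0, 0.952, 0.307, 0.0]
force: [0.1, -0.7, -2.8]
opening: 0.0159
grip_force: 117.0
```

Run:
```python
from h import *
p,r,s=pose(); print(p,s["force"],s["ft_torque"],s["qpos"],s["opening"])
plan([.49,-.03,.345],Rdown(np.radians(-54.3)),grip=255)
```

```text
[ 0.4566 -0.2891  0.3453] [ 0.0844 -0.7394 -2.8193] [-0.0739  0.0273 -0.0425] [-0.6116 -0.1577  1.8074  0.      1.4911  0.3345] 0.015910592818506198
[[0.94,-1.0,0.0,0.01,0.0,0.02,255],[0.93,-1.0,0.0,0.0,0.0,0.0,255],[0.93,-1.0,0.0,0.0,0.0,0.0,255],[0.93,-1.0,0.0,0.0,0.0,0.0,255],[0.94,-1.0,0.0,0.0,0.0,0.0,255]]
[[0.93,-1.0,0.0,0.0,0.0,0.0,255],[0.94,-1.0,0.0,0.0,0.0,0.0,255],[0.93,-1.0,0.01,0.0,0.0,0.0,255],[0.94,-1.0,0.0,0.0,0.0,0.0,255],[0.51,-0.54,0.01,0.0,0.0,0.0,255]]
```

drive_tool(steps=[[[0.9,-1,0,0,0,0,255],[0.95,-1,0,0,0,0,255],[0.95,-1,0,0,0,0,255],[0.95,-1,0,0,0,0,255],[0.95,-1,0,0,0,0,255]]])

```text
clock: 8.9
position: [0.4743, -0.1521, 0.3437]
tcp_rot: [-0.0, 0.952, 0.307, -0.001]
force: [0.8, 0.2, -2.1]
opening: 0.0157
grip_force: 117.3
```

drive_tool(steps=[[[0.95,-1,0,0,0,0,255],[0.95,-1,0,0,0,0,255],[0.9,-1,0,0,0,0,255],[0.9,-1,0,0,0,0,255],[0.5,-0.5,0,0,0,0,255]]])

```text
clock: 9.52
position: [0.4898, -0.0298, 0.3439]
tcp_rot: [-0.0, 0.951, 0.308, -0.001]
force: [0.1, 0.1, -1.5]
opening: 0.0161
grip_force: 117.2
```

drive_tool(steps=[[[0,0,0,0,0,0,255]]])

```text
clock: 9.65
position: [0.4899, -0.0304, 0.3442]
tcp_rot: [-0.0, 0.951, 0.308, -0.0]
force: [0.4, -0.5, -2.2]
opening: 0.0162
grip_force: 117.2
```

Run:
```python
from h import *
import pickle
p,r,s=pose(); m=env.camera_model("wrist"); i=env.camera("wrist")
pickle.dump((m,p,r),open("w2.pkl","wb")); cv2.imwrite("pics/w2.png",i[:,:,::-1]); print(p,r.as_matrix())
```

```text
[ 0.4899 -0.0304  0.3442] [[ 0.8104  0.5859 -0.0007]
 [ 0.5859 -0.8104 -0.    ]
 [-0.0006 -0.0004 -1.    ]]
```

View pics/w2.png

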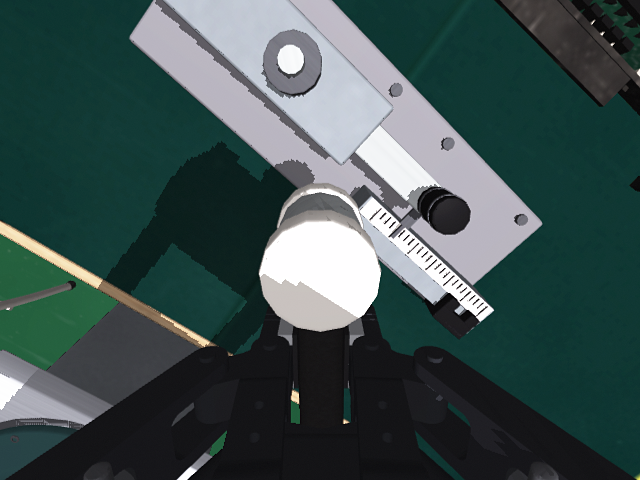

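The view shows the mallet held upright with its top face centred at (320,275), the pin top at (291,59), the knob top at (449,214) and the notch around (461,310).

Run:
```python
from h import *
import pickle
m,p,r=pickle.load(open("w2.pkl","rb"))
hd=ray(m,320,274.5,.219);pin=ray(m,291,59,.112)
print("head",hd,"tool",r.inv().apply(hd-p),"pin",pin,"knob",ray(m,449,213,.106),"notch",ray(m,461,311,.066))
print(ray(m,542,222,.01),ray(m,131,38,.01))
h=np.array([.0385,0,0]);Rt=Rdown(np.radians(-54.3))
t=pin-Rt.apply(h); print(t)
pp,rr=plan([t[0],t[1],.305],Rt,grip=255); plan([t[0],t[1],.27],Rt,p=pp,r=rr,grip=255)
```

```text
head [ 0.5199 -0.0087  0.219 ] tool [0.0371 0.     0.1252] pin [0.5681 0.0444 0.112 ] knob [ 0.5551 -0.0776  0.106 ] notch [ 0.502  -0.1565  0.066 ]
[ 0.5966 -0.1925  0.01  ] [0.516  0.1633 0.01  ]
[0.5368 0.022  0.112 ]
[[1.0,-0.22,0.57,0.0,0.01,0.03,255],[1.0,-0.23,0.57,0.0,0.0,0.0,255],[1.0,-0.22,0.57,0.0,0.0,0.0,255],[0.45,-0.1,0.26,0.0,0.0,0.0,255]]
[[0.0,0.0,1.0,0.0,0.0,0.0,255],[0.0,0.0,0.75,0.0,0.0,0.0,255]]
```

drive_tool(steps=[[[1,-0.2,0.5,0,0,0,255],[1,-0.2,0.5,0,0,0,255],[1,-0.25,0.5,0,0,0,255],[0.4,-0.1,0.3,0,0,0,255],[0,0,0,0,0,0,255]]])

```text
clock: 10.32
position: [0.5365, 0.0216, 0.3079]
tcp_rot: [-0.0, 0.951, 0.308, -0.001]
force: [-0.2, -0.4, -2.5]
opening: 0.0161
grip_force: 117.2
```

drive_tool(steps=[[[0,0,0.3,0,0,0,255],[0,0,0.2,0,0,0,255],[0,0,0.2,0,0,0,255],[0,0,0.1,0,0,0,255],[0,0,0,0,0,0,255]]])

```text
clock: 10.95
position: [0.5361, 0.0209, 0.2934]
tcp_rot: [0.0, 0.952, 0.307, 0.0]
force: [-4.4, -0.2, 3.3]
opening: 0.0164
grip_force: 118.2
```

drive_tool(steps=[[[0,0,0.2,0,0,0,255],[0,0,0.1,0,0,0,255],[0,0,0.1,0,0,0,255],[0,0,0,0,0,0,255]]])

```text
clock: 11.45
position: [0.5361, 0.0209, 0.2856]
tcp_rot: [0.0, 0.952, 0.307, 0.0]
force: [-4.6, -1.6, 6.4]
opening: 0.0161
grip_force: 118.8
```

drive_tool(steps=[[[0,0,0.1,0,0,0,255],[0,0,0.1,0,0,0,255],[0,0,0,0,0,0,255]]])

```text
clock: 11.82
position: [0.5361, 0.0207, 0.2851]
tcp_rot: [0.001, 0.952, 0.307, 0.001]
force: [-28.1, -5.1, 44.0]
opening: 0.0163
grip_force: 124.2
```

drive_tool(steps=[[[0,0,-1,0,0,0,255],[0,0,-1,0,0,0,255],[-1,0.2,-0.4,0,0,0,255],[-1,0.2,0,0,0,0,255],[-1,0.2,0,0,0,0,255]]])

```text
clock: 12.45
position: [0.4933, -0.0248, 0.3281]
tcp_rot: [-0.0, 0.952, 0.307, -0.0]
force: [1.0, -0.3, -2.8]
opening: 0.0163
grip_force: 117.7
```

drive_tool(steps=[[[0,0,0,0,0,0,255],[0,0,0,0,0,0,255]]])

```text
clock: 12.7
position: [0.4944, -0.024, 0.3285]
tcp_rot: [-0.0, 0.952, 0.307, -0.0]
force: [-0.5, 0.3, -1.8]
opening: 0.0162
grip_force: 117.6
```

Run:
```python
from h import *
import pickle
p,r,s=pose(); m=env.camera_model("wrist"); i=env.camera("wrist")
pickle.dump((m,p,r),open("w3.pkl","wb")); print(p,proj(m,[.5681,.0444,.1]),proj(m,[.5681,.0444,.112]))
u,v=proj(m,[.5681,.0444,.1]).astype(int)
c=i[max(0,v-60):v+60,u-60:u+60,::-1]
cv2.imwrite("pics/w3.png",np.hstack([cv2.resize(c,(300,300*c.shape[0]//c.shape[1]),interpolation=2),cv2.resize(i[:,:,::-1],(int(640*300*c.shape[0]//c.shape[1]/480),300*c.shape[0]//c.shape[1]))]))
```

```text
[ 0.4944 -0.024   0.3285] [295.4578  74.6041] [293.815   71.9751]
```

View pics/w3.png

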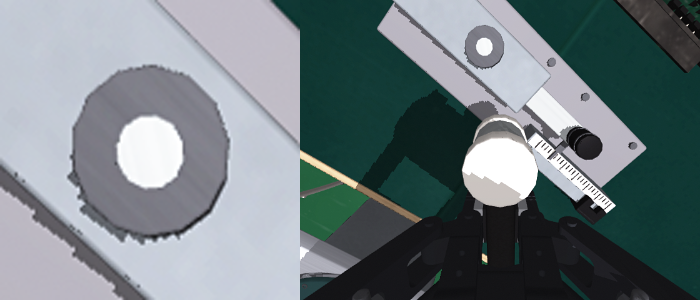

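The boss is concentric with the pin at (295,75) and no pin side wall shows, so it looks flush. I'll check numerically whether the mallet tilted in the grip, because a tilt would leave the pin slightly proud.

Run:
```python
from h import *
import pickle
i3=env.camera("wrist")[:,:,::-1]; cv2.imwrite("pics/w3f.png",i3); i2=cv2.imread("pics/w2.png")
for i in(i2,i3):
    g=i.min(2); mk=np.zeros_like(g); mk[215:335,255:385]=(g[215:335,255:385]>150); 
    n,l,st,c=cv2.connectedComponentsWithStats(mk); k=1+st[1:,4].argmax(); print(st[k],c[k])
m,p,r=pickle.load(open("w3.pkl","rb"))
# predicted centroid shift of head top per degree pitch about grip
for a in(0,1,2,-1):
    v=R.from_euler("y",a,degrees=True).apply([.0375,0,-.03]); print(a,proj(m,p+r.apply(v+[0,0,.155])))
plan([.4563,-.2893,.345],Rdown(np.radians(-54.3)),grip=255)
```

```text
[  259   215   126   117 11405] [323.4675 271.4132]
[  259   215   126   116 11400] [323.5102 271.6407]
0 [319.9767 273.6853]
1 [319.9749 276.3291]
2 [319.9731 279.0179]
-1 [319.9784 271.0875]
[[-0.97,1.0,-0.09,0.0,0.0,0.02,255],[-0.96,1.0,-0.08,0.0,0.0,0.0,255],[-0.96,1.0,-0.09,0.0,0.0,0.0,255],[-0.96,1.0,-0.08,0.0,0.0,0.0,255],[-0.96,1.0,-0.09,0.0,0.0,0.0,255]]
[[-0.97,1.0,-0.08,0.0,0.0,0.0,255],[-0.96,1.0,-0.09,0.0,0.0,0.0,255],[-0.97,1.0,-0.08,0.0,0.0,0.0,255],[-0.96,1.0,-0.09,0.0,0.0,0.0,255],[-0.64,0.66,-0.06,0.0,0.0,0.0,255]]
```

drive_tool(steps=[[[-0.95,1,-0.1,0,0,0,255],[-0.95,1,-0.1,0,0,0,255],[-0.95,1,0,0,0,0,255],[-0.95,1,0,0,0,0,255],[-0.95,1,0,0,0,0,255]]])

```text
clock: 13.42
position: [0.4761, -0.161, 0.3325]
tcp_rot: [-0.0, 0.952, 0.308, -0.0]
force: [0.1, 0.1, -2.4]
opening: 0.016
grip_force: 117.7
```

drive_tool(steps=[[[-0.95,1,0,0,0,0,255],[-0.95,1,0,0,0,0,255],[-0.95,1,0,0,0,0,255],[-0.95,1,0,0,0,0,255],[-0.65,0.65,0,0,0,0,255]]])

```text
clock: 14.05
position: [0.4583, -0.2888, 0.3324]
tcp_rot: [-0.0, 0.952, 0.307, -0.0]
force: [0.7, 0.1, -1.6]
opening: 0.016
grip_force: 117.7
```

drive_tool(steps=[[[0,0,1,0,0,0,255],[0,0,1,0,0,0,255],[0,0,1,0,0,0,255],[0,0,1,0,0,0,255],[0,0,1,0,0,0,255]]])

```text
clock: 14.68
position: [0.4582, -0.2876, 0.2312]
tcp_rot: [-0.0, 0.952, 0.307, -0.0]
force: [0.1, -0.5, -2.4]
opening: 0.0158
grip_force: 117.8
```

drive_tool(steps=[[[0,0,1,0,0,0,255],[0,0,0.5,0,0,0,255],[0,0,0,0,0,0,255]]])

```text
clock: 15.05
position: [0.4582, -0.2879, 0.202]
tcp_rot: [-0.0, 0.952, 0.307, -0.0]
force: [-0.4, 0.0, -1.5]
opening: 0.0163
grip_force: 117.7
```

drive_tool(steps=[[[0,0,0.4,0,0,0,255],[0,0,0.25,0,0,0,255],[0,0,0.1,0,0,0,255],[0,0,0.05,0,0,0,255],[0,0,0,0,0,0,255]]])

```text
clock: 15.68
position: [0.4582, -0.2879, 0.1868]
tcp_rot: [0.0, 0.952, 0.307, 0.0]
force: [0.4, -0.3, -2.1]
opening: 0.0161
grip_force: 117.7
```

drive_tool(steps=[[[0,0,0.05,0,0,0,255],[0,0,0.03,0,0,0,255],[0,0,0,0,0,0,255]]])

```text
clock: 16.05
position: [0.4583, -0.2879, 0.1857]
tcp_rot: [0.0, 0.952, 0.307, 0.0]
force: [-3.7, 0.7, 4.8]
opening: 0.0158
grip_force: 119.0
```

drive_tool(steps=[[[0,0,0,0,0,0,150],[0,0,0,0,0,0,80],[0,0,0,0,0,0,0],[0,0,0,0,0,0,0],[0,0,0,0,0,0,0]]])

```text
clock: 16.68
position: [0.4582, -0.2878, 0.1851]
tcp_rot: [-0.0, 0.952, 0.307, -0.0]
force: [-0.2, -0.3, 0.5]
opening: 0.0853
grip_force: 0.0
```

drive_tool(steps=[[[0,0,-0.5,0,0,0,0],[0,0,-1,0,0,0,0],[0,0,-1,0,0,0,0],[0,0,-1,0,0,0,0],[0,0,-1,0,0,0,0]]])

```text
clock: 17.3
position: [0.4582, -0.2878, 0.277]
tcp_rot: [0.0, 0.952, 0.307, 0.0]
force: [-0.3, -0.5, -0.6]
opening: 0.0851
grip_force: 0.0
```

drive_tool(steps=[[[0,0,-1,0,0,0,0],[0,0,-1,0,0,0,0],[0,0,0,0,0,0,0]]])

```text
clock: 17.68
position: [0.4584, -0.288, 0.317]
tcp_rot: [0.001, 0.952, 0.307, 0.001]
force: [0.1, 0.4, -0.0]
opening: 0.0855
grip_force: 0.0
```

Run:
```python
from h import *
import pickle
p,r,s=pose(); m=env.camera_model("wrist"); i=env.camera("wrist"); print(p,s["qpos"])
pickle.dump((m,p,r),open("w4.pkl","wb")); cv2.imwrite("pics/w4.png",i[:,:,::-1])
for q in([.487,-.267,.06],[.5551,-.0790,.106],[.503,-.156,.066]): print(proj(m,q))
```

```text
[ 0.4584 -0.288   0.317 ] [-0.6081 -0.1408  1.8387  0.      1.4411  0.338 ]
[318.5565 190.06  ]
[  12.6989 -227.8152]
[171.691   52.1522]
```

View pics/w4.png

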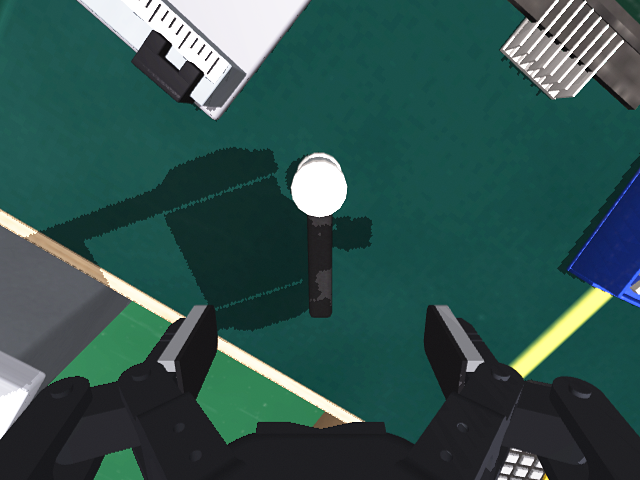

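The mallet stands upright with its head at (319,188), and the clip notch is at about (180,52). The heat sink is untouched.

Run:
```python
from h import *
import pickle
m,p,r=pickle.load(open("w4.pkl","rb")); k=np.array([.555,-.0785]);g=np.radians(-96.15);gx=np.array([np.cos(g),np.sin(g)]);gy=np.array([-gx[1],gx[0]])
for u,v in((180,52),(170,42),(188,63),(176,59)):
    w=ray(m,u,v,.066)[:2]-k; print(w+k,w@gx,w@gy)
Rt=R.from_matrix(np.c_[np.r_[-gy,0],np.cross([0,0,-1],np.r_[-gy,0]),[0,0,-1.]])
plan([.555,-.0785,.30],Rt,cap=22)
```

```text
[ 0.5057 -0.1597] 0.08597087815865055 -0.04028107969239337
[ 0.5069 -0.1529] 0.07907690620871294 -0.03986898084502562
[ 0.5035 -0.1659] 0.09244675576647786 -0.041854476630602794
[ 0.5014 -0.1596] 0.08634965533284109 -0.04463932809813254
[[0.96,-0.54,0.07,0.0,0.0,-1.0,0],[1.0,-0.46,0.07,0.0,0.0,-1.0,0],[1.0,-0.37,0.07,0.0,0.0,-1.0,0],[1.0,-0.28,0.07,0.0,0.0,-1.0,0],[1.0,-0.2,0.07,0.0,0.0,-1.0,0]]
[[1.0,-0.11,0.07,0.0,0.0,-1.0,0],[1.0,-0.03,0.07,0.0,0.0,-1.0,0],[1.0,0.05,0.07,0.0,0.0,-1.0,0],[1.0,0.12,0.07,0.0,0.0,-1.0,0],[1.0,0.21,0.07,0.0,0.0,-1.0,0]]
[[1.0,0.29,0.07,0.0,0.0,-1.0,0],[0.12,0.05,0.01,0.0,0.0,-1.0,0],[0.0,0.0,0.0,0.0,0.0,-1.0,0],[0.0,0.0,0.0,0.0,0.0,-1.0,0],[0.0,0.0,0.0,0.0,0.0,-1.0,0]]
[[0.0,0.0,0.0,0.0,0.0,-1.0,0],[0.0,0.0,0.0,0.0,0.0,-1.0,0],[0.0,0.0,0.0,0.0,0.0,-1.0,0],[0.0,0.0,0.0,0.0,0.0,-1.0,0],[0.0,0.0,0.0,0.0,0.0,-1.0,0]]
[[0.0,0.0,0.0,0.0,0.0,-1.0,0],[0.0,0.0,0.0,0.0,0.0,-1.0,0],[0.0,0.0,0.0,0.0,0.0,-1.0,0],[0.0,0.0,0.0,0.0,0.0,-1.0,0],[0.0,0.0,0.0,0.0,0.0,-1.0,0]]
[[0.0,0.0,0.0,0.0,0.0,-1.0,0],[0.0,0.0,0.0,0.0,0.0,-1.0,0],[0.0,0.0,0.0,0.0,0.0,-1.0,0],[0.0,0.0,0.0,0.0,0.0,-1.0,0],[0.0,0.0,0.0,0.0,0.01,-1.0,0]]
[[0.0,0.0,0.0,0.0,0.0,-0.12,0]]
```

drive_tool(steps=[[[0.95,-0.55,0.05,0,0,-1,0],[1,-0.45,0.05,0,0,-1,0],[1,-0.35,0.05,0,0,-1,0],[1,-0.3,0.05,0,0,-1,0],[1,-0.2,0.05,0,0,-1,0]]])

```text
clock: 18.35
position: [0.5028, -0.1906, 0.309]
tcp_rot: [-0.001, 0.871, 0.491, -0.0]
force: [0.9, -0.4, 0.4]
opening: 0.0857
grip_force: 0.0
```

drive_tool(steps=[[[1,-0.1,0.05,0,0,-1,0],[1,0,0.05,0,0,-1,0],[1,0.05,0.05,0,0,-1,0],[1,0.1,0.05,0,0,-1,0],[1,0.2,0.05,0,0,-1,0]]])

```text
clock: 18.98
position: [0.5452, -0.0994, 0.304]
tcp_rot: [-0.001, 0.756, 0.655, -0.0]
force: [-0.1, -0.0, 0.1]
opening: 0.0855
grip_force: 0.0
```

drive_tool(steps=[[[1,0.3,0,0,0,-1,0],[0.1,0,0,0,0,-1,0],[0,0,0,0,0,-1,0],[0,0,0,0,0,-1,0],[0,0,0,0,0,-1,0]]])

```text
clock: 19.6
position: [0.554, -0.0791, 0.3039]
tcp_rot: [-0.001, 0.611, 0.792, -0.0]
force: [-0.2, 0.2, -0.3]
opening: 0.0854
grip_force: 0.0
```

drive_tool(steps=[[[0,0,0,0,0,-1,0],[0,0,0,0,0,-1,0],[0,0,0,0,0,-1,0],[0,0,0,0,0,-1,0],[0,0,0,0,0,-1,0]]])

```text
clock: 20.23
position: [0.554, -0.0791, 0.3039]
tcp_rot: [-0.001, 0.441, 0.897, -0.0]
force: [-0.1, -0.1, -0.1]
opening: 0.0854
grip_force: 0.0
```

drive_tool(steps=[[[0,0,0,0,0,-1,0],[0,0,0,0,0,-1,0],[0,0,0,0,0,-1,0],[0,0,0,0,0,-1,0],[0,0,0,0,0,-1,0]]])

```text
clock: 20.85
position: [0.554, -0.0791, 0.3039]
tcp_rot: [-0.001, 0.254, 0.967, -0.0]
force: [0.9, 0.0, -0.5]
opening: 0.0854
grip_force: 0.0
```

drive_tool(steps=[[[0,0,0,0,0,-1,0],[0,0,0,0,0,-1,0],[0,0,0,0,0,-1,0],[0,0,0,0,0,-1,0],[0,0,0,0,0,-1,0]]])

```text
clock: 21.48
position: [0.554, -0.0791, 0.3039]
tcp_rot: [-0.001, 0.057, 0.998, 0.0]
force: [-0.3, -0.1, -0.6]
opening: 0.0857
grip_force: 0.0
```

drive_tool(steps=[[[0,0,0,0,0,-0.1,0],[0,0,0,0,0,0,0]]])

```text
clock: 21.72
position: [0.554, -0.0791, 0.3046]
tcp_rot: [-0.0, 0.055, 0.998, 0.0]
force: [-0.1, 0.4, 0.2]
opening: 0.0854
grip_force: 0.0
```

Run:
```python
from h import *
import pickle
p,r,s=pose(); m=env.camera_model("wrist"); i=env.camera("wrist"); print(p,s["qpos"],r.as_matrix()[:,1])
pickle.dump((m,p,r),open("w5.pkl","wb")); cv2.imwrite("pics/w5.png",i[:,:,::-1])
```

```text
[ 0.554  -0.0791  0.3046] [-0.1875 -0.0907  1.8137 -0.      1.4194 -1.6479] [0.1102 0.9939 0.0001]
```

View pics/w5.png

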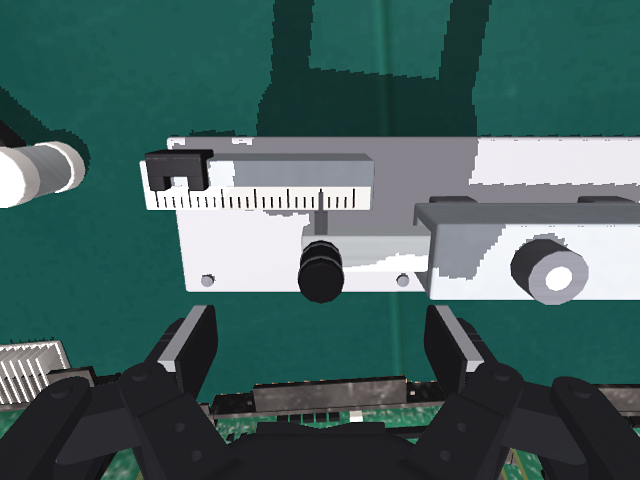

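The view shows the knob top at (321,281), the pointer tip at (321,191) and the notch mouth centred at (178,187), between prong edges near columns 167 and 190. The pin is flush.

Run:
```python
from h import *
import pickle
m,p,r=pickle.load(open("w5.pkl","rb")); g=np.radians(-96.15);gx=np.array([np.cos(g),np.sin(g)]);gy=np.array([-gx[1],gx[0]])
i=cv2.imread("pics/w5.png").min(2)
for v in(180,182,184,186,188,190): print(v,i[v,140:215:1].tolist())
k=ray(m,321,281,.106)[:2];pt=ray(m,321,192,.06)[:2]; print("knob",k,"ptr",pt,(pt-k)@gx,(pt-k)@gy)
for u in(167,178.5,190):
    for z in(.066,.060,.056): w=ray(m,u,186,z)[:2]-pt; print(u,z,w@gx,w@gy)
print(r.inv().apply([k[0]-p[0],k[1]-p[1],.247-p[2]])/.02)
```

```text
180 [23, 32, 146, 254, 245, 244, 246, 252, 101, 44, 50, 53, 54, 55, 55, 58, 58, 62, 61, 60, 63, 64, 65, 43, 25, 15, 17, 18, 16, 15, 51, 149, 140, 156, 252, 245, 243, 243, 243, 243, 244, 243, 243, 243, 245, 247, 251, 154, 45, 55, 60, 61, 62, 62, 64, 63, 65, 67, 69, 68, 70, 72, 53, 27, 15, 16, 15, 21, 81, 159, 248, 248, 245, 244, 244]
182 [24, 30, 132, 254, 246, 244, 245, 249, 162, 39, 49, 53, 54, 55, 55, 56, 57, 58, 59, 61, 63, 62, 66, 49, 30, 14, 16, 16, 16, 13, 36, 146, 144, 137, 152, 249, 244, 243, 243, 243, 243, 243, 243, 243, 243, 246, 249, 214, 39, 54, 58, 58, 63, 63, 64, 64, 67, 66, 68, 69, 69, 72, 58, 30, 15, 16, 15, 20, 79, 145, 158, 252, 246, 244, 244]
184 [24, 18, 72, 249, 247, 244, 244, 248, 255, 30, 49, 53, 54, 55, 56, 56, 57, 56, 58, 59, 61, 60, 61, 56, 33, 15, 17, 18, 17, 15, 21, 82, 145, 138, 155, 251, 245, 244, 244, 244, 245, 237, 246, 245, 244, 245, 249, 255, 28, 55, 57, 58, 60, 63, 64, 64, 64, 66, 65, 67, 67, 70, 64, 27, 15, 17, 16, 16, 51, 146, 159, 252, 246, 244, 244]
186 [26, 20, 44, 188, 253, 248, 229, 224, 226, 127, 43, 50, 53, 54, 56, 56, 57, 58, 58, 60, 59, 5
[... 809 characters left out ...]
 76, 37, 39, 39, 39, 43, 42, 42, 44, 44, 45, 45, 46, 39, 133, 250, 255, 255, 255, 255, 255, 255, 255, 255, 255]
knob [ 0.5532 -0.0791] ptr [ 0.5167 -0.0751] -0.00011917688786677524 -0.036721658375611456
167 0.066 0.08941071203379367 -0.00496205459645774
167 0.06 0.09197271575356254 -0.003829996742485393
167 0.056 0.09368071823340844 -0.0030752915065037963
178.5 0.066 0.08273306638438498 -0.00494775003831492
178.5 0.06 0.08510331005610228 -0.0038152814044209796
178.5 0.056 0.08668347250391384 -0.003060302315158279
190 0.066 0.07605555533524061 -0.004933445768506975
190 0.06 0.07823404282418378 -0.003800566362971316
190 0.056 0.07968636781681253 -0.0030453134259476548
[ 0.0364 -0.0041  2.8796]
```

drive_tool(steps=[[[0.05,0,1,0,0,0,0],[0,0,1,0,0,0,0],[0,0,0.85,0,0,0,0],[0,0,0,0,0,0,100],[0,0,0,0,0,0,150]]], squeeze=70)

```text
clock: 22.4
position: [0.5533, -0.0791, 0.2485]
tcp_rot: [0.0, 0.054, 0.999, -0.0]
force: [-0.1, 0.0, 0.1]
opening: 0.0522
grip_force: 0.0
```

drive_tool(steps=[[[0,0,0,0,0,0,255],[0,0,0,0,0,0,255],[0,0,0,0,0,0,255],[0,0,0,0,0,0,255],[0,0,0,0,0,0,255]]])

```text
clock: 23.02
position: [0.5533, -0.079, 0.249]
tcp_rot: [0.001, 0.054, 0.999, -0.0]
force: [-2.5, 2.5, 5.8]
opening: 0.0218
grip_force: 68.7
```

drive_tool(steps=[[[0,-0.3,0,0,0,0,255],[0,-0.6,0,0,0,0,255],[0,-0.8,0,0,0,0,255],[0,-0.8,0,0,0,0,255],[0,-0.7,0,0,0,0,255]]])

```text
clock: 23.65
position: [0.5463, -0.1426, 0.249]
tcp_rot: [0.001, 0.054, 0.999, 0.001]
force: [-0.8, 9.1, 7.7]
opening: 0.022
grip_force: 69.0
```

drive_tool(steps=[[[0,-0.3,0,0,0,0,255],[0,0,0,0,0,0,255],[0,0,0,0,0,0,255]]])

```text
clock: 24.02
position: [0.5457, -0.1483, 0.249]
tcp_rot: [0.001, 0.054, 0.999, 0.001]
force: [-2.1, 7.6, 6.9]
opening: 0.0221
grip_force: 68.9
```

Run:
```python
from h import *
import pickle
p,r,s=pose(); m=env.camera_model("wrist"); i=env.camera("wrist"); print(p,s["opening"],s["force"],(p[:2]-[.5533,-.079])@[-.107,-.994])
pickle.dump((m,p,r),open("w6.pkl","wb")); cv2.imwrite("pics/w6.png",i[:,:,::-1])
for k in([.5533,-.0791,.106],): print(proj(m,k))
g=np.array([-.107,-.994,0]);pt=np.array([.5167,-.0751,.06])
print([proj(m,pt+g*d) for d in(.07,.084)])
cv2.imwrite("pics/w6c.png",cv2.resize(i[130:330,180:440,::-1],(780,600),interpolation=2))
```

```text
[ 0.5457 -0.1483  0.249 ] 0.022111896248687788 [-2.0631  7.562   6.9304] 0.06970963279074843
[510.3311 348.5052]
[array([320.1215, 218.0512]), array([289.3937, 218.0769])]
```

View pics/w6c.png

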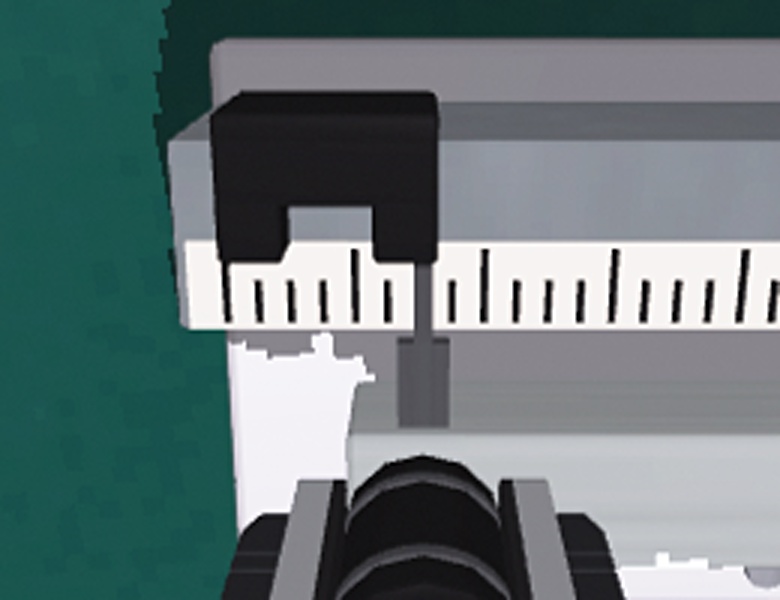

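The clip spans columns 213 to 437, the notch is centred 13.6 mm left of the optical axis, and the pointer (423) is 0.3 mm right of it. That leaves about 13.9 mm to go, and the pull force is just the spring.

drive_tool(steps=[[[0,-0.25,0,0,0,0,255],[0,-0.25,0,0,0,0,255],[0,-0.15,0,0,0,0,255],[0,-0.05,0,0,0,0,255],[0,0,0,0,0,0,255]]])

```text
clock: 24.7
position: [0.5442, -0.1621, 0.249]
tcp_rot: [0.0, 0.054, 0.999, 0.001]
force: [-2.2, 7.4, 8.2]
opening: 0.0221
grip_force: 68.9
```

drive_tool(steps=[[[0,0,0,0,0,0,255],[0,0,0,0,0,0,255],[0,0,0,0,0,0,255]]])

```text
clock: 25.08
position: [0.5442, -0.1621, 0.249]
tcp_rot: [0.0, 0.054, 0.999, 0.001]
force: [-2.8, 6.8, 7.1]
opening: 0.0222
grip_force: 68.9
```

Run:
```python
from h import *
p,r,s=pose(); i=env.camera("wrist"); print(p,s["opening"],s["force"],(p[:2]-[.5533,-.079])@[-.107,-.994])
cv2.imwrite("pics/w7c.png",cv2.resize(i[130:330,180:440,::-1],(780,600),interpolation=2))
```

```text
[ 0.5442 -0.1621  0.249 ] 0.022215545194305096 [-2.8075  6.7553  7.1337] 0.08357333929637215
```

View pics/w7c.png

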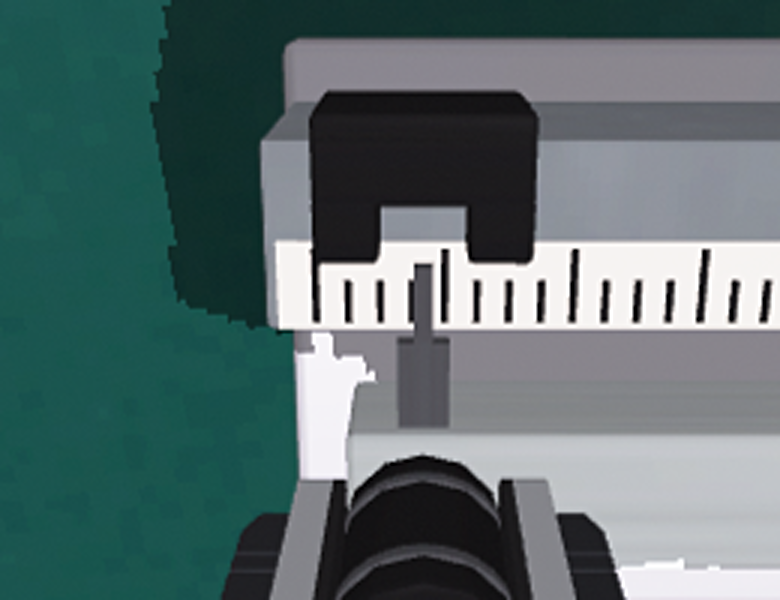

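The pointer (column 423) is in the middle of the notch (380 to 467, centre 423.5), and the clip hasn't moved. I'm handing in.

```bash
python3 -c "
from station import env
print(env.hand_in())"
```

```text
the job is handed in; nothing more can be done
None
```

The job is handed in at about 25 s; no verdict came back. The pin is driven flush with the mallet, which stands back on the bench. The arm is held by its knob, drawn out about 84 mm, with the pointer in the middle of the notch and no sign that the clip moved.

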